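Touch-test a tablet's new screen by running the fingertips along its row of dots

TASK

This tablet has just had its screen replaced and is showing its touch test. With the gripper shut, lay the fingertips lightly on the glass at the ring and slide them along the line without lifting off, over every dot in turn and round both corners, to the square at the other end; then lift clear. Keep the touch light, do not shift or pick up the tablet, and leave everything else on the bench where it is.

Things in the scene. Friction and masses are not known exactly. Their poses are not given: they have to be found in the camera images.
- tablet: 8-inch tablet, 210 (its x) x 125 (its y) x 8 mm, 0.35 kg, glass front up, loose on a pink foam pad, pointing any way. Origin: centre of its underside; z up; glass flat to the edge at z = +8 mm (40 mm above the table). Its dark screen shows a J-shaped row of 10 white marks 36 mm apart on a thin grey line: a ring, eight 10 mm dots, a square (offsets from this origin: see the points)
- ring (a point): centre of the ring (22 mm across), the start, on the glass; in the tablet's frame x -72, y +36 mm. From here the row runs straight along the tablet's +x to the first corner, 144 mm away
- corner1 (a point): centre of the first corner dot (5th mark, the ring being the 1st), on the glass; tablet's x +72, y +36 mm. From here the row runs along the tablet's -y, with one dot between, to the second corner 72 mm away
- corner2 (a point): centre of the second corner dot (7th mark), on the glass; tablet's x +72, y -36 mm. From here the row runs along the tablet's -x to the square, 108 mm away
- square (a point): centre of the square (19 mm), the 10th mark and the finish, on the glass; tablet's x -36, y -36 mm
- foam (a joint): how far the pink foam pad (234 x 184 mm, under the tablet) is pressed down, m: 0 at rest, at most 0.010. It sinks level, wherever it is pressed: firm for the first 1 to 2 N on the tablet, then about 1 mm for each further 1.5 N, bottoming at about 16 N; it springs back when let go
- spudger: black nylon pry tool, 145 x 10 x 6 mm, lying on the foam along the tablet's long side at its -y, 15 to 45 mm from that edge and lower than the glass; origin at its underside; leave alone
- cover: white phone back cover, open side up, 146 x 72 x 8 mm, on the blue mat; origin at the centre of its underside; leave alone
- phone: white phone with a cracked black screen, 142 x 70 x 9 mm, on the bench at the right; origin at the centre of its underside; leave alone
- dish: brass dish, 76 mm across, 22 mm high, on the blue mat; origin at the centre of its underside; leave alone
- screwdriver: red-handled screwdriver, 150 mm long, on the blue mat; leave alone
- meter: yellow multimeter lying face up, 180 x 85 x 50 mm, on the bench at the right; origin at the centre of its underside; leave alone
- bottle: white bottle, 52 mm across, 120 mm tall, standing on the bench at the left; origin at the centre of its underside; leave alone
- spool: solder spool standing on its flange, 60 mm across, 38 mm high, on the bench at the left; origin at the centre of its underside; leave alone
Things that resemble listed ones, but are neither listed nor needed, are in the scene too. What is shaped like the tablet but brown or purple is not meant.

How it is judged:
On the way, in this order (a step that is already met when the one before it is completed fails the run):
1. the shut fingertips touch the glass at the ring (contact force between the fingers and tablet above 0.1 N and x of the grasp point in the frame of tablet between -0.083 and -0.061 m and y of the grasp point in the frame of tablet between 0.025 and 0.047 m and z of the grasp point in the frame of tablet above 0.0165 m), for 0.04 s.
2. the shut fingertips touch the glass at dot 1 (contact force between the fingers and tablet above 0.1 N and x of the grasp point in the frame of tablet between -0.047 and -0.025 m and y of the grasp point in the frame of tablet between 0.025 and 0.047 m and z of the grasp point in the frame of tablet above 0.0165 m), for 0.04 s.
3. the shut fingertips touch the glass at dot 2 (contact force between the fingers and tablet above 0.1 N and x of the grasp point in the frame of tablet between -0.011 and 0.011 m and y of the grasp point in the frame of tablet between 0.025 and 0.047 m and z of the grasp point in the frame of tablet above 0.0165 m), for 0.04 s.
4. the shut fingertips touch the glass at dot 3 (contact force between the fingers and tablet above 0.1 N and x of the grasp point in the frame of tablet between 0.025 and 0.047 m and y of the grasp point in the frame of tablet between 0.025 and 0.047 m and z of the grasp point in the frame of tablet above 0.0165 m), for 0.04 s.
5. the shut fingertips touch the glass at dot 4 (first corner) (contact force between the fingers and tablet above 0.1 N and x of the grasp point in the frame of tablet between 0.061 and 0.083 m and y of the grasp point in the frame of tablet between 0.025 and 0.047 m and z of the grasp point in the frame of tablet above 0.0165 m), for 0.04 s.
6. the shut fingertips touch the glass at dot 5 (contact force between the fingers and tablet above 0.1 N and x of the grasp point in the frame of tablet between 0.061 and 0.083 m and y of the grasp point in the frame of tablet between -0.011 and 0.011 m and z of the grasp point in the frame of tablet above 0.0165 m), for 0.04 s.
7. the shut fingertips touch the glass at dot 6 (second corner) (contact force between the fingers and tablet above 0.1 N and x of the grasp point in the frame of tablet between 0.061 and 0.083 m and y of the grasp point in the frame of tablet between -0.047 and -0.025 m and z of the grasp point in the frame of tablet above 0.0165 m), for 0.04 s.
8. the shut fingertips touch the glass at dot 7 (contact force between the fingers and tablet above 0.1 N and x of the grasp point in the frame of tablet between 0.025 and 0.047 m and y of the grasp point in the frame of tablet between -0.047 and -0.025 m and z of the grasp point in the frame of tablet above 0.0165 m), for 0.04 s.
9. the shut fingertips touch the glass at dot 8 (contact force between the fingers and tablet above 0.1 N and x of the grasp point in the frame of tablet between -0.011 and 0.011 m and y of the grasp point in the frame of tablet between -0.047 and -0.025 m and z of the grasp point in the frame of tablet above 0.0165 m), for 0.04 s.
10. the shut fingertips touch the glass at the square (contact force between the fingers and tablet above 0.1 N and x of the grasp point in the frame of tablet between -0.047 and -0.025 m and y of the grasp point in the frame of tablet between -0.047 and -0.025 m and z of the grasp point in the frame of tablet above 0.0165 m), for 0.04 s.
At the end, for the whole second after the job is handed in: every mark has been touched in order (fingertips within 11 mm of it along each tablet axis, on the glass); the tablet lies flat and still within 12 mm of where it started, and each other thing within 25 mm (distance of tablet from where it was at the start of the episode below 0.012 m and angle between tablet's own z axis and vertical below 0.05 rad and linear speed of tablet below 0.02 m/s and distance of each of spudger, cover, phone, dish, screwdriver, meter, bottle, spool from where it was at the start of the episode below 0.025 m).
It fails at once if the fingers press on the tablet with more than 20 N (contact force between the fingers and tablet above 20 N).
It fails at once if the tablet is lifted more than 10 mm (height (world z) of tablet above 0.042 m).
It fails at once if the tablet is shifted more than 18 mm (distance of tablet from where it was at the start of the episode above 0.018 m).
It fails at once if another thing on the bench is pushed or carried more than 25 mm (distance of any of spudger, cover, phone, dish, screwdriver, meter, bottle, spool from where it was at the start of the episode above 0.025 m).
It fails at once if the fingertips come 3 to 13 mm off the glass over the row between the ring and the square (contact force between the fingers and tablet below 0.01 N and z of the grasp point in the frame of tablet between 0.03 and 0.04 m and ((x of the grasp point in the frame of tablet between -0.044 and 0.084 m and y of the grasp point in the frame of tablet between 0.024 and 0.048 m) or (x of the grasp point in the frame of tablet between 0.06 and 0.084 m and y of the grasp point in the frame of tablet between -0.048 and 0.048 m) or (x of the grasp point in the frame of tablet between -0.008 and 0.084 m and y of the grasp point in the frame of tablet between -0.048 and -0.024 m))).
It also fails if it takes over 45 s, if anything falls off the work surface, if the arm or the gripper's body presses on something with over 40 N, if the wrist force passes 120 N, or if a joint passes its speed limit or range.

ROBOT

A 6-joint arm with a two-finger parallel gripper is mounted at the origin on the work surface. World frame = base frame: x ahead of the robot, y to its left, z up, the work surface at z = 0. Lengths are in m, angles in rad, forces in N, time in s.
With the tool pointing down it reaches from about 0.275 to 0.75 m from the base axis. Payload 10.2 kg.
Tool frame: the origin (TCP) lies midway between the tips of the shut fingers; the grasp point (between the pads) lies 19 mm behind it (env.hold_point_z is the distance from the TCP to the grasp point, in m); z points along the fingers, y is the line along which they close (so a half turn about z gives the same grasp; the last joint's range is limited). The gripper opens to 85 mm and grips with 20 to 120 N. Pads are 22 mm wide; open, the fingers measure 114 mm over their backs; the gripper's body (76 mm by 85 mm) begins 54 mm behind the grasp point. The pads swing forward as they close: fully open they stand 13 mm farther back than shut.
Start: joints at [1.046, 0.313, 1.498, -0, 1.331, -0.223], TCP at [0.156, 0.501, 0.231] pointing down, gripper open.
Joint ranges: [-2.94, 2.94], [-0.97, 2.17], [0.19, 2.56], [-1.23, 4.37], [0.02, 3.11], [-2.88, 2.88]. Speed limits (rad/s): [2.39, 2.39, 3.01, 3.14, 3.14, 3.14].

INTERFACE

Orientations are given as a unit quaternion [x, y, z, w].
In Python, from bench import env, kinematics, monitor, eyes, job gives the robot as it stands. The module is installed in compiled form; this text tells all that it offers. Calls block until the motion is done:
- env.reach(position, orientation): joint-space move of the TCP to a pose.
- env.movel(position, velocity=0.15, frame=None, guard=None): straight line of the TCP; frame=None keeps the orientation; velocity is the mean speed in m/s. With guard (N) it stops when the force on the tool has changed by that much, and returns True; else False.
- env.set_joints(angles): joint-space move.
- env.release() and env.close_gripper(effort=None): open the fingers fully, or close them until they stop; effort is the grip in N (None keeps the last).
- env.hold(seconds).
- kinematics.ik(position, orientation): joint angles nearest the present ones, or None.
- monitor.sense(): the state.
- eyes.grab_frame(name): name is "scene" or "top" or "wrist"; returns a dict with "frame" (420x560x3 uint8, red, green, blue), "mtx" (3x3 intrinsics, pixels), "view" (4x4, takes a point from world to camera coordinates). Camera axes: x right, y down, z forward; pixel columns grow to the right and rows downward; lengths in m; the calibration is good to about 2 mm. A picture is of the moment at which its call begins. There is no depth.
A pose or a line that the arm cannot do raises env.MotionError and nothing moves.
- job.hand_in(): hands the job in; it is judged then, once.
The state is a dict: "clock": time; "joints": joint angles; "qvel": joint speeds; "joint_efforts": joint torques, N m; "position": TCP position; "ee_rot": TCP orientation; "contact_force": force on the tool from outside, world axes, zero at the start; "ft_torque": the same for the moment, N m; "finger_gap": opening from 0.0 (shut) to 1.0 (fully open); "gripper_force": force on a finger pad.
Only numpy, scipy, OpenCV 4.12 (cv2) and the standard library are available. Lean on these libraries where they do the work, as an engineer would, in place of code of your own. Each camera call takes 0.05 s, during which the arm holds its last target. There are 200 camera calls.

## Working session

There is one attempt and no reset: what is moved stays moved. The work goes in short steps, each a Python script; the robot and the scene stay as the last script left them, time stands still between calls to the robot, and variables do not carry over. Pictures are saved under pics/ and viewed, at most 10 in all, crops included, and the job is handed in when it is done.

```bash
mkdir -p pics
python3 - <<'E'
from bench import env,eyes,monitor
import cv2,pickle
s=monitor.sense();print(s['clock'],s['position'],s['ee_rot'],s['contact_force'],env.hold_point_z)
d={n:eyes.grab_frame(n) for n in("top","scene","wrist")}
pickle.dump(d,open('f.pkl','wb'))
for n in d: cv2.imwrite(f'pics/{n}0.png',d[n]['frame'][:,:,::-1])
E
```

```text
0.0 [0.15593134 0.50103208 0.23073266] [ 1.50326486e-01  9.88636187e-01 -6.15421836e-04 -2.44091196e-04] [ 1.1511309  -0.45188859  0.24820598] 0.0187
```

View pics/top0.png

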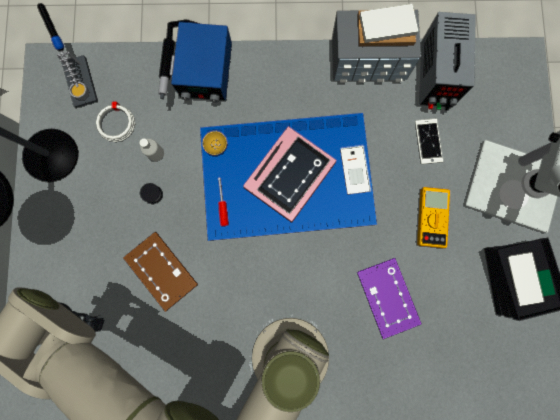

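The top view shows the tablet on pink foam around pixel (290,172). The brown one (160,270) and purple one (390,297) are decoys. I'll zoom in and extract the marks.

```bash
cat > h.py <<'E'
import numpy as np,cv2
def ray(d,uv,z):
    uv=np.atleast_2d(np.asarray(uv,float)); V=d['view'];R=V[:3,:3];c=-R.T@V[:3,3]
    r=np.c_[uv,np.ones(len(uv))]@np.linalg.inv(d['mtx']).T@R
    return (c+r*((z-c[2])/r[:,2])[:,None])[:,:2]
def marks(d,box):
    x0,y0,x1,y1=box
    g=d['frame'][y0:y1,x0:x1].min(2)
    n,l,st,ce=cv2.connectedComponentsWithStats((g>150).astype(np.uint8))
    out=[]
    for i in range(1,n):
        m=l==i; w=np.argwhere(m)
        out.append((st[i,4],ce[i]+[x0,y0]))
    return out
E
python3 - <<'E'
import pickle,cv2
from h import *
d=pickle.load(open('f.pkl','rb'))
t=d['top']
for a,c in marks(t,(245,125,338,220)): print(a,c.round(1),ray(t,c,.04).round(4))
im=t['frame'][120:225,235:375,::-1]
a=cv2.resize(im,None,fx=5,fy=5,interpolation=cv2.INTER_CUBIC)
cv2.imwrite('pics/c.png',a)
E
```

```text
1214 [284.2 172.8] [[0.543  0.0104]]
41 [291.1 157.6] [[ 0.5901 -0.0112]]
31 [317.  162.3] [[ 0.5744 -0.0897]]
9 [284. 167.] [[0.561  0.0109]]
9 [310. 172.] [[ 0.5444 -0.0678]]
8 [276.9 176.1] [[0.533  0.0328]]
9 [303. 181.] [[ 0.5169 -0.046 ]]
11 [269.5 185.6] [[0.504  0.0552]]
8 [295.9 190.1] [[ 0.4892 -0.024 ]]
9 [279. 193.] [[0.4811 0.0269]]
11 [288.5 199.6] [[ 0.4604 -0.0016]]
```

View pics/c.png

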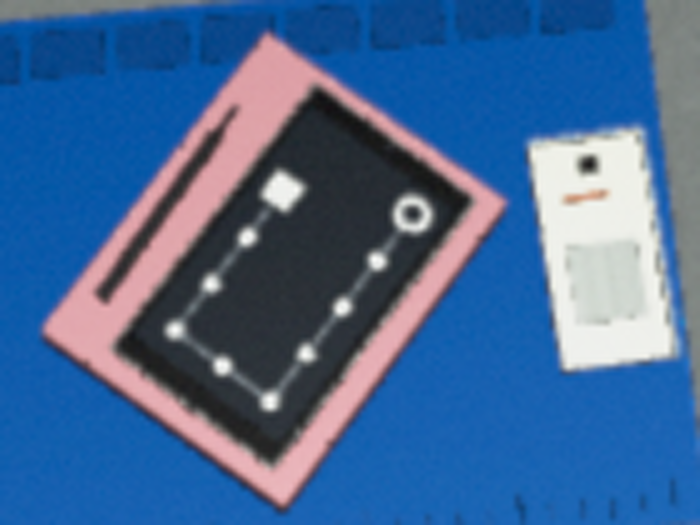

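View pics/scene0.png

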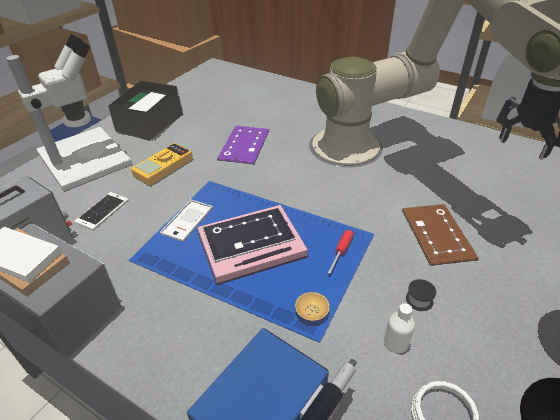

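The crop shows all the marks. The ring is at about full-frame (317,162), corner1 at (288.5,200), corner2 at (269.5,186) and the square at (291,158). The scene view agrees and shows nothing overhanging the tablet. Next I'll fit the pose, cross-check it in the scene view, shut the gripper and hover over the ring.

```bash
cat >> h.py <<'E'
L=np.array([(-72,36),(-36,36),(0,36),(36,36),(72,36),(72,0),(72,-36),(36,-36),(0,-36),(-36,-36)])/1e3
def fit(P):
    a=L-L.mean(0);b=P-P.mean(0)
    th=np.arctan2((a[:,0]*b[:,1]-a[:,1]*b[:,0]).sum(),(a*b).sum())
    R=np.array([[np.cos(th),-np.sin(th)],[np.sin(th),np.cos(th)]])
    W=L@R.T+P.mean(0)-R@L.mean(0)
    return th,W,np.linalg.norm(W-P,axis=1)
E
python3 - <<'E'
import pickle
from h import *
from bench import env,kinematics,monitor,eyes
d=pickle.load(open('f.pkl','rb'));t=d['top'];s=d['scene']
m=[c for a,c in marks(t,(245,125,338,220)) if a<100]
o=[1,3,5,7,9,8,6,4,2,0]
th,W,e=fit(ray(t,np.array(m)[o],.04));print(th,W.round(4).tolist(),(e*1e3).round(1))
X=np.c_[W,np.full(10,.04),np.ones(10)]@s['view'].T; uv=X[:,:3]@s['mtx'].T; uv=uv[:,:2]/uv[:,2:]
ms=np.array([c for a,c in marks(s,(205,210,300,265)) if a<100])
for p in uv:
    j=np.linalg.norm(ms-p,axis=1).argmin(); print(p.round(1),ms[j].round(1),(ray(s,ms[j],.04)-ray(s,p,.04)).round(4))
np.save('W.npy',W)
q=monitor.sense()['ee_rot']
for p in W: print(np.round(kinematics.ik([*p,.038],q),2))
env.close_gripper(20)
env.reach([*W[0],.12],q)
print(monitor.sense())
w=eyes.grab_frame('wrist');cv2.imwrite('pics/w1.png',w['frame'][:,:,::-1])
E
```

```text
2.482551339604896 [[0.5739, -0.09], [0.5455, -0.0679], [0.517, -0.0459], [0.4885, -0.0239], [0.4601, -0.0018], [0.4821, 0.0267], [0.5042, 0.0551], [0.5326, 0.0331], [0.5611, 0.011], [0.5895, -0.011]] [0.6 1.  0.2 0.7 0.4 1.1 0.2 0.5 0.2 0.6]
[216.7 228.8] [216.7 229.6] [[0.0024 0.0016]]
[230.4 225.2] [230.3 226.1] [[0.0027 0.0019]]
[243.8 221.7] [243.8 222.8] [[0.0032 0.0022]]
[257.  218.3] [256.9 219.1] [[0.0029 0.0017]]
[269.9 214.9] [269.9 215.9] [[0.0035 0.0021]]
[274.6 223.6] [274.5 224.5] [[0.0031 0.0016]]
[279.5 232.7] [279.6 233.7] [[0.0029 0.0019]]
[266.  236.4] [265.9 237.2] [[0.0025 0.0012]]
[252.3 240.2] [252.4 241.1] [[0.0025 0.0019]]
[238.4 244. ] [238.3 245. ] [[0.0027 0.0018]]
[-0.36  0.65  1.53 -0.    0.97 -1.63]
[-0.34  0.59  1.63 -0.    0.92 -1.61]
[-0.31  0.54  1.73 -0.    0.88 -1.58]
[-0.29  0.49  1.82 -0.    0.84 -1.56]
[-0.26  0.44  1.9  -0.    0.8  -1.53]
[-0.19  0.48  1.83 -0.    0.83 -1.46]
[-0.12  0.52  1.76 -0.    0.86 -1.39]
[-0.16  0.56  1.68 -0.    0.9  -1.43]
[-0.19  0.61  1.59 -0.    0.94 -1.46]
[-0.22  0.66  1.5  -0.    0.98 -1.49]
{'clock': 3.5083, 'joints': array([-3.55404452e-01,  5.38275647e-01,  1.46690880e+00, -8.13777598e-04,
        1.13636502e+00, -1.62509738e+00]), 'qvel': array([-0.00019926, -0.00075821, -0.00026916,  0.00121433,  0.00016672,
       -0.00123469]), 'joint_efforts': array([-3.24402647e-01, -4.89941239e+01, -2.37323999e+01, -1.12154710e-02,
       -2.54818042e-03, -1.90794053e-03]), 'position': array([ 0.57401828, -0.08920409,  0.12016895]), 'ee_rot': array([ 1.49814288e-01,  9.88714085e-01, -3.65771750e-04, -5.39397870e-05]), 'contact_force': array([ 0.41997481,  0.10467499, -0.16182575]), 'ft_torque': array([-0.01209916, -0.01852496,  0.04735369]), 'gripper_force': 0.0, 'finger_gap': -0.002651975203086109}
```

View pics/w1.png

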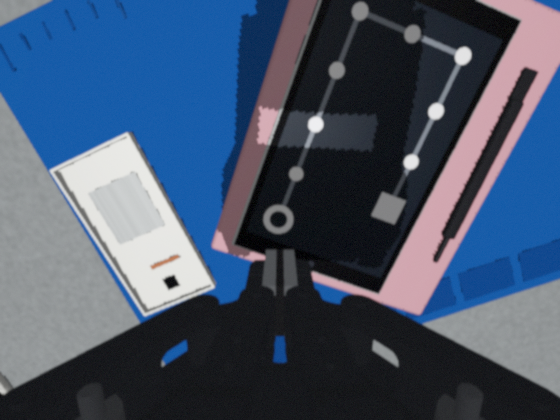

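The wrist view shows the shut fingertips at (280,255), with the ring at (278,219), corner1 at (360,11), corner2 at (463,56) and the square at (388,208). I'll check these by ray casting, apply the mean of the views, and touch down under guard.

Run:
```python
from h import *
from bench import env,monitor,eyes
W=np.load('W.npy')
w=eyes.grab_frame('wrist')
p=ray(w,[(278.5,219),(360,11),(463,56),(388,208)],.04)
dw=p-W[[0,4,6,9]];print(dw.round(4))
W=W+(np.array([.0028,.0018])+np.clip(dw.mean(0),-.004,.004))/3
np.save('W.npy',W)
env.movel([*W[0],.06],velocity=.08)
env.hold(.3)
f=lambda:np.mean([(env.hold(.02),monitor.sense()['contact_force'])[1] for _ in range(8)],0)
b=f();np.save('b.npy',b);print('bias',b)
hit=env.movel([*W[0],.034],velocity=.01,guard=2.5)
s=monitor.sense();print(hit,s['clock'],s['position'],W[0],f()-b)
```

```text
[[ 0.0022  0.    ]
 [ 0.0026 -0.0005]
 [ 0.0025 -0.0007]
 [ 0.002  -0.0006]]
bias [-0.13606001  0.0621387   0.16672488]
True 6.7833 [ 0.5756196  -0.08955531  0.03913657] [ 0.57561434 -0.08953508] [ 0.80692667 -0.39044279  2.96979655]
```

Contact is light, at about 3 N. Now I'll slide, trimming height to hold about 4 N.

Run:
```python
from h import *
from bench import env,monitor
W=np.load('W.npy');b=np.load('b.npy')
f=lambda:np.mean([(env.hold(.02),monitor.sense()['contact_force'])[1] for _ in range(5)],0)-b
z=monitor.sense()['position'][2]
for i in range(9):
    for k in (1,2,3):
        F=f()
        z=np.clip(z+np.clip((F[2]-4)*.0004,-.0006,.0006),.034,.0405)
        env.movel([*(W[i]+(W[i+1]-W[i])*k/3),z],velocity=.03)
        F=f()
        if not 1<F[2]<10: print('!',i,k,F.round(1),z)
        if F[2]>13: raise SystemExit
    s=monitor.sense();print(i+1,round(s['clock'],1),F.round(1),round(z,4),(s['position'][:2]-W[i+1]).round(4))
```

```text
1 9.1 [-0.8  1.2  3.7] 0.0387 [-0.0004  0.0003]
2 11.2 [-0.6  0.8  4. ] 0.0386 [-0.0004  0.0003]
3 13.4 [-0.7  1.1  3.9] 0.0386 [-0.0004  0.0003]
4 15.5 [-1.   1.   3.8] 0.0386 [-0.0004  0.0003]
5 17.7 [1.2 2.1 3.8] 0.0383 [0.0003 0.0003]
6 19.8 [1.1 1.9 4.1] 0.0382 [0.0003 0.0003]
7 22.0 [ 0.1 -1.5  4.2] 0.0381 [ 0.0004 -0.0003]
8 24.1 [ 0.8 -0.8  4.2] 0.0383 [ 0.0004 -0.0003]
9 26.3 [ 0.6 -0.9  3.7] 0.0383 [ 0.0004 -0.0003]
```

The slide stayed in contact the whole way. I'll lift clear, check that the tablet hasn't moved, and hand in.

Run:
```python
from h import *
from bench import env,monitor,eyes,job
import pickle
p=monitor.sense()['position']
env.movel([p[0],p[1],.16],velocity=.1)
s=eyes.grab_frame('scene');s0=pickle.load(open('f.pkl','rb'))['scene']
A,B=[np.array([c for a,c in marks(x,(205,210,300,265)) if a<100]) for x in (s0,s)]
print([np.linalg.norm(B-a,axis=1).min().round(1) for a in A], monitor.sense()['clock'])
env.hold(.5)
print(job.hand_in())
```

```text
[np.float64(0.4), np.float64(13.8), np.float64(1.0), np.float64(0.3), np.float64(12.0), np.float64(0.0), np.float64(0.0), np.float64(8.3), np.float64(13.1), np.float64(0.0), np.float64(11.4), np.float64(7.9), np.float64(4.1), np.float64(7.8), np.float64(13.8), np.float64(0.0), np.float64(0.0), np.float64(0.0), np.float64(7.8), np.float64(4.1), np.float64(11.0), np.float64(9.1), np.float64(17.1), np.float64(13.6), np.float64(9.8), np.float64(4.6), np.float64(3.2), np.float64(0.5), np.float64(14.1)] 27.675
the job is handed in; nothing more can be done
None
```

The fingertips slid from the ring to the square over all ten marks at about 4 N, then lifted clear, and the job is handed in at about 28 s; no verdict came back, and my last camera check that the tablet hadn't shifted was inconclusive: some marks matched within 1 px, others had no match, possibly because of the arm or its shadow.

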